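Present the top bead dish at the feed chute

ROBOT

A 7-joint arm with a two-finger parallel gripper is mounted at the origin on the work surface. World frame = base frame: x ahead of the robot, y to its left, z up, the work surface at z = 0. Lengths are in m, angles in rad, forces in N, time in s.
With the tool pointing down it reaches from about 0.425 to 0.875 m from the base axis. Payload 4.7 kg.
Tool frame: the origin (TCP) lies on the centre line of the jaws, within the pads' length; the fingertips stand 17 mm ahead of it and the grasp point (between the pads) lies 2 mm behind it; z points along the fingers, y is the line along which they close (so a half turn about z gives the same grasp; the last joint's range is limited). The gripper opens to 87 mm and grips with 3 to 60 N. Pads are 19 mm wide; open, the fingers measure 117 mm over their backs; the gripper's body (75 mm by 190 mm) begins 51 mm behind the grasp point.
Start: joints at [-1.22, 0.321, -0.07, 1.45, 0.023, 1.371, -0.057], TCP at [0.215, 0.613, 0.202] pointing down, gripper open.
Joint ranges: [-2.86, 2.86], [-0.3, 2.09], [-1.38, 1.24], [0.06, 2.45], [-1.56, 4.7], [0.09, 2.05], [-2.69, 2.69]. Speed limits (rad/s): [2.57, 2.57, 3.14, 3.14, 3.14, 3.14, 3.14].

INTERFACE

Orientations are given as a unit quaternion [w, x, y, z].
In Python, from plant import robot gives the robot as it stands.
- The arm moves only by the shell command python3 -m crank 'ROWS'. ROWS is JSON, a list of rows, each a list of 7 numbers: the turn, a rotation vector about the tool's x, y, z in rad, then the shift along the tool's x, y, z in cm, then the closure, from -1 (fully open) to 1 (shut). A call has 1 to 10 rows; each row shifts and turns the commanded pose from where the row before left it, along the tool's axes as they then stand; what a row does not reach is not made up. A row lasts 1/8 s, in which the tool goes at most 62.5 mm and 10.7 degrees, less where a joint would pass 70% of its speed; a pose out of reach is approached as far as the arm can. A call is refused whole if a number of a shift passes 6.25 or a number of a turn 0.188, either way. A call with a gripper value outside its range is refused whole. The fingers move at their own pace and stop on an object; the grip force is fixed at half the most. Time passes only in rows, so rows that do not move let the fingers close. It gives the time, the measured TCP pose, the force, the opening and the grip force at its end, in the units of the state.
- robot.get_state(): the state, without advancing time (a new reading comes with each control period).
- robot.capture(name): name is "scene" or "side" or "wrist"; returns (picture, depth): 400x640x3 uint8, red, green, blue; 400x640 float32, m along the optical axis (not along the pixel's ray), 0 where there is no reading.
- robot.camera_params(name): a dict with "fx", "fy", "cx", "cy" (pixels), "k1" (the pictures are not rectified: a ray, as slopes to the right and down, at radius r is drawn at 1 + k1 r^2 times it, then the intrinsics apply), "R" (3x3) and "t" (3): a world point X has camera coordinates R X + t. Camera axes: x right, y down, z forward; pixel columns grow to the right and rows downward; lengths in m; the calibration is good to about 2 mm. A picture is of the moment at which its call begins: read the wrist's pose just before it. camera_params takes no time and is no camera call; for the wrist camera it gives the pose at the moment of the call.
- robot.finish_job(): hands the job in; it is judged then, once.
The state is a dict: "clock": time; "joint_pos": joint angles; "joint_velocities": joint speeds; "effort": joint torques, N m; "eef_pos": TCP position; "eef_rot": TCP orientation; "wrist_force": force on the tool from outside, world axes, zero at the start; "moment": the same for the moment, N m; "finger_gap": opening from 0.0 (shut) to 1.0 (fully open); "grip_force": force on a finger pad.
Only numpy, scipy, OpenCV 4.12 (cv2) and the standard library are available. Lean on these libraries where they do the work, as an engineer would, in place of code of your own. Each camera call takes 0.05 s, during which the arm holds its last target. There are 200 camera calls.

TASK

Take the top dish off the nested pile by its handle (the highest of the three, pointing roughly at the robot), with the loose ball in it, and carry it round through about a quarter turn (clockwise seen from above) to the feed chute, keeping it level and the ball in the middle of the dish all the way, untouched. Finish while still holding it in the gripper, level and still, with the dish's pouring lip over the middle of the chute's upper end and pointing straight down the run of the chute, about 25 mm above the channel's side walls and resting on nothing. Leave the other dishes and everything else on the bench where they are.

Things in the scene. Friction and masses are not known exactly. Their poses are not given: they have to be found in the camera images.
- dish: TOP dish of a nested pile of three alike: round, shallow, aluminium, 114 mm across the rim, 25 mm high, about 110 g, a wooden handle on one side, a pouring lip across from it. Origin: centre of its underside (flat foot 48 mm across); z up, +x from the centre out over the lip, handle along -x. Nested, each dish stands 8.1 mm above the one beneath: this one starts 16.2 mm above the table.
- dish_floor (a point): Middle of the top dish's inner floor, its lowest point, 6 mm above the dish's origin. The floor is a very shallow cone (rising 5 degrees outwards, 76 mm across) that meets a wall sloping up at about 41 degrees to the rim.
- dish_handle (a point): Centre of the top dish's handle: a wooden bar 38 mm long along the dish's x, 12 mm thick along its y (pinch it across here, flat upright sides) and 18 mm tall; at (-81, 0, 23) mm in the dish's frame. Pinched so, with a firm grip (35 N is plenty), the dish stays level with the gripper.
- dish_lip (a point): Outer end of the top dish's pouring lip, a flat tongue 22 mm wide; at (70, 0, 25) mm in the dish's frame.
- dish_mid: The dish under the top one, same shape and axes; its handle points another way, about 97 degrees round from the top dish's handle.
- dish_low: The lowest dish of the pile, same shape and axes, standing on the table; its handle points another way, about 97 degrees round from the top one's handle on the other side.
- ball: Loose polished agate ball, 20 mm across, 11 g, in the top dish. Its origin is a point on its surface that turns with it, so use ball_center.
- ball_center (a point): Centre of the agate ball. It starts at the lowest point in the middle of the top dish, 16 mm above the dish's origin; it rolls easily.
- chute: Fixed feed chute on a wooden foot: a straight open steel channel 160 mm long, 56 mm wide, sloping down 16 degrees along its +x into a round black rubber pot (centre at x = +118 mm, 94 mm across, 55 mm high). Origin: centre of the foot's underside, on the table; z up, +x level in the direction of flow. Channel from x = -80 (upper end, top edge about 132 mm above the table) to +80 mm.
- chute_mouth (a point): Middle of the channel's width, level with the top edges of its side walls, 12 mm in from its upper end: at (-68, 0, 127) mm in the chute's frame. The lip belongs 25 mm above this point.
- brick: Bystander, left alone: fawn firebrick soldering block, 115 x 75 x 50 high (mm); origin: centre of its underside.
- tub: Bystander, left alone: white plastic lidded flux tub, 80 across, 75 high (mm); origin: centre of its underside.
- hammer: Bystander, left alone: hammer lying flat; origin about its middle, underside.
- wax: Bystander, left alone: small yellow block of polishing wax, 55 x 32 x 20 high (mm); origin: centre of its underside.
- mandrel: Bystander, left alone: steel tapered ring mandrel standing on a round foot 64 across, 150 high (mm); origin: centre of its underside.
- jar: Bystander, left alone: small glass jar with steel lid, 48 across, 55 high (mm); origin: centre of its underside.
- graver: Bystander, left alone: graver (a thin tool with a handle) lying flat; origin about its middle, underside.
There are look-alikes about, which are no part of the job. What is shaped like the dish_mid but green or pink is not meant.

How it is judged:
On the way:
1. the top dish is lifted clear of the pile, held by the fingers, level, with the ball in its middle (z of dish in the frame of dish_mid above 0.03 m and contact force between dish and the fingers above 1 N and contact force between dish and dish_mid below 0.05 N and angle between dish's own z axis and vertical below 0.14 rad and horizontal distance between ball_center and dish below 0.02 m), for 0.2 s.
At the end, for the whole second after the job is handed in: Held in the air: lip end within 15 mm sideways of the chute mouth point, 10 to 45 mm above it, pointing down the chute within 10 degrees, tilt under 4.5 degrees, ball within 12 mm of the dish centre, dish still, clear of the chute; all else within 25 mm of its start (horizontal distance between dish_lip and chute_mouth below 0.015 m and z of dish_lip in the frame of chute_mouth between 0.01 and 0.045 m and angle between the x axis of dish and the x axis of chute, either way round below 0.17 rad and x of dish_handle in the frame of chute_mouth below -0.12 m and angle between dish's own z axis and vertical below 0.08 rad and horizontal distance between ball_center and dish below 0.012 m and z of ball_center in the frame of dish below 0.021 m and contact force between dish and the fingers above 1 N and contact force between dish and chute below 0.05 N and height (world z) of dish above 0.1 m and linear speed of dish below 0.02 m/s and angular speed of dish below 0.15 rad/s and distance of each of dish_mid, dish_low, brick, tub, hammer, wax, mandrel, jar, graver from where it was at the start of the episode below 0.025 m); the arm keeps its last pose, push and grip.
It fails at once if the ball rolls more than 20 mm from the middle of the dish (horizontal distance between ball_center and dish above 0.02 m).
It fails at once if the dish is tipped more than 11 degrees (angle between dish's own z axis and vertical above 0.2 rad).
It fails at once if the robot touches the ball (contact force between ball and the fingers above 0.1 N or contact force between ball and the arm above 0.1 N).
It fails at once if another dish or a bystander is pushed more than 25 mm (distance of any of dish_mid, dish_low, brick, tub, hammer, wax, mandrel, jar, graver from where it was at the start of the episode above 0.025 m).
It also fails if it takes over 54 s, if anything falls off the work surface, if the arm or the gripper's body presses on something with over 40 N, if the wrist force passes 120 N, or if a joint passes its speed limit or range.

## Working session

There is one attempt and no reset: what is moved stays moved. The work goes in short steps, Python scripts to look and compute and a shell command to move; the robot and the scene stay as the last step left them, time stands still between calls to the robot, and variables do not carry over. Pictures are saved under pics/ and viewed, at most 10 in all, crops included, and the job is handed in when it is done.

```bash
mkdir -p pics; ls; cat > h.py <<'E'
import numpy as np,cv2
from plant import robot
def world(name,d,p=None):
    p=p or robot.camera_params(name)
    K=np.array([[p['fx'],0,p['cx']],[0,p['fy'],p['cy']],[0,0,1.]])
    v,u=np.mgrid[0:d.shape[0],0:d.shape[1]]
    q=cv2.undistortPoints(np.stack([u,v],-1).reshape(-1,1,2).astype(float),K,np.array([p['k1'],0,0,0,0.])).reshape(*d.shape,2)
    # k1 convention: distorted = ideal*(1+k1 r^2), same as OpenCV
    P=np.dstack([q*d[...,None],d])
    W=(P-np.array(p['t']))@np.array(p['R'])
    W[d<=0]=np.nan
    return W
def cap(name,f):
    p=robot.camera_params(name)
    im,d=robot.capture(name)
    np.savez('pics/'+f+'.npz',im=im,W=world(name,d,p))
    cv2.imwrite('pics/'+f+'.png',im[...,::-1])
E
python3 - <<'E'
from h import *
s=robot.get_state();print(s)
cap('scene','s1');cap('side','d1')
E
```

```text
pics
{'clock': 0.0, 'joint_pos': array([-1.21990133,  0.32180902, -0.07006775,  1.45170687,  0.02258742,
        1.37081706, -0.05690118]), 'joint_velocities': array([-0.00014141, -0.00022602, -0.00028514,  0.00120008, -0.0009958 ,
        0.00053762,  0.00103624]), 'effort': array([ 4.18418017e-05, -4.91277552e+01, -4.03557736e-01, -3.12530959e+01,
       -6.37645600e-02,  4.38608578e-02,  1.74302277e-04]), 'eef_pos': array([0.21465319, 0.61287982, 0.20065452]), 'eef_rot': array([-1.16908302e-04,  1.67597000e-01,  9.85855107e-01, -9.69847806e-04]), 'wrist_force': array([0.10990491, 0.43822678, 0.27770931]), 'moment': array([-0.01367336,  0.03779503,  0.01789383]), 'grip_force': 0.0, 'finger_gap': 1.0004253484817525}
```

View pics/s1.png

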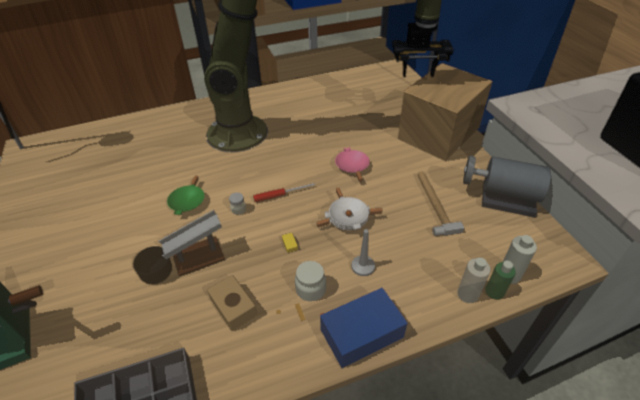

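View pics/d1.png

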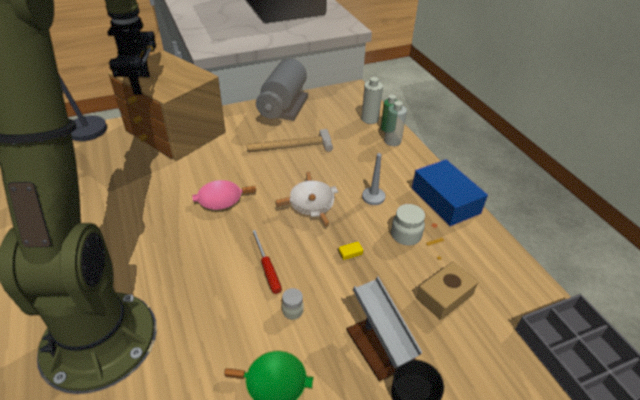

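The scene view shows the pile at about (349,213), with handles at (338,195), (375,211) and (325,224). The chute's upper end is at (218,225) and its pot at (152,264). The mandrel is at (363,255), the jar at (237,203) and the wax at (290,241).

```bash
python3 - <<'E'
from h import *
for f,pts in (('s1',dict(pile=(349,210),h1=(338,195),h2=(375,211),h3=(325,224),mand=(363,265),mtop=(365,235),jar=(237,200),wax=(290,241),pot=(152,250),pink=(352,160),green=(185,198),box=(445,80),tub=(310,270),hammer=(430,190),graver=(300,188))),('d1',dict(h1=(284,202),h2=(309,178),h3=(322,219),mtop=(378,157),pot=(417,380),wax=(350,250)))):
    z=np.load('pics/'+f+'.npz');W=z['W'];im=z['im'].astype(int)
    for k,(u,v) in pts.items(): print(f,k,W[v,u].round(3),im[v,u])
    # pile height map summary
    r,g,b=im[...,0],im[...,1],im[...,2]
    c=np.array([.0,.0])
    wood=(r>b*1.4)&(r>60)
    # grey bright points (dish) near pile
    p0=W[210,349][:2]
    D=np.hypot(W[...,0]-p0[0],W[...,1]-p0[1])
    m=(D<0.085)&(W[...,2]>0.037)&(W[...,2]<0.046)&~wood
    q=W[m]; 
    A=np.c_[2*q[:,:2],np.ones(len(q))]; s=np.linalg.lstsq(A,(q[:,:2]**2).sum(1),rcond=None)[0]
    print('rim fit',len(q),s[:2],np.sqrt(s[2]+s[0]**2+s[1]**2), q[:,2].max())
    c=s[:2]
    D=np.hypot(W[...,0]-c[0],W[...,1]-c[1])
    hm=(D>.064)&(D<.105)&(W[...,2]>0.012)&wood
    ang=np.degrees(np.arctan2(W[...,1]-c[1],W[...,0]-c[0]))
    for lo in range(-180,180,15):
        k=hm&(ang>=lo)&(ang<lo+15)
        if k.sum()>3: print(lo,k.sum(),W[k].mean(0).round(4),W[k][:,2].max().round(4))
    # chute: grey high points
    ch=(W[...,2]>0.07)&(W[...,2]<.145)&(W[...,1]<-.0)&(W[...,0]>.4)&(W[...,0]<.8)
    print('chute',ch.sum(),np.nanmin(W[ch],0),np.nanmax(W[ch],0))
    q=W[ch];q=q[q[:,2]>.075];mu=q.mean(0);w,V=np.linalg.eigh(np.cov(q.T));print(mu,V.T)
E
```

```text
s1 pile [0.556 0.217 0.042] [128 108  94]
s1 h1 [0.484 0.211 0.04 ] [102  78  54]
s1 h2 [0.582 0.289 0.036] [109  76  51]
s1 h3 [0.564 0.138 0.021] [87 66 48]
s1 mand [0.738 0.18  0.022] [96 94 90]
s1 mtop [0.735 0.18  0.141] [92 90 84]
s1 jar [ 0.411 -0.082  0.057] [134 132 128]
s1 wax [0.587 0.024 0.02 ] [180 159  58]
s1 pot [ 0.499 -0.342  0.041] [49 41 30]
s1 pink [0.31  0.334 0.006] [179 105 124]
s1 green [ 0.29  -0.231  0.008] [ 60 110  56]
s1 box [0.242 0.708 0.2  ] [71 57 39]
s1 tub [0.74  0.031 0.076] [157 157 142]
s1 hammer [0.552 0.495 0.023] [136 111  76]
s1 graver [ 0.371  0.125 -0.   ] [125 112  96]
rim fit 266 [0.55949516 0.21377339] 0.05498977179498112 0.04582116207890715
-180 19 [0.4784 0.2124 0.0442] 0.0515
-105 29 [0.5565 0.1317 0.0316] 0.0364
-90 47 [0.5631 0.132  0.0265] 0.0347
60 48 [0.583  0.2924 0.0341] 0.0443
75 25 [0.5772 0.2948 0.0396] 0.0441
165 30 [0.4775 0.2188 0.0482] 0.0521
chute 2049 [ 0.49506491 -0.6952135   0.0700795 ] [ 7.57698406e-01 -2.61759864e-04  1.44600948e-01]
[ 0.56717524 -0.38414279  0.10256842] [[ 0.00488221  0.02075695  0.99977263]
 [ 0.97694146  0.21330904 -0.00919937]
 [-0.21345149  0.97676425 -0.01923691]]
d1 h1 [0.479 0.209 0.045] [118  89  54]
d1 h2 [0.578 0.283 0.039] [164 114  69]
d1 h3 [0.553 0.129 0.031] [114  84  51]
d1 mtop [0.726 0.181 0.144] [101 103 106]
d1 pot [ 0.565 -0.323  0.003] [24 19 13]
d1 wax [0.579 0.017 0.02 ] [217 191   0]
rim fit 127 [0.65278987 0.16278825] 0.06643498606431193 0.04583293123719316
-180 24 [0.557  0.1431 0.0295] 0.034
-165 34 [0.5597 0.1251 0.0289] 0.0342
15 18 [0.7216 0.1868 0.0943] 0.1435
150 10 [0.5611 0.2073 0.0381] 0.0431
chute 2709 [ 0.4976695  -0.31514193  0.07015631] [ 7.59436187e-01 -2.96066308e-05  1.32059517e-01]
[ 0.53510169 -0.22596261  0.09691315] [[-0.17675972  0.22462683 -0.95827908]
 [ 0.98192482 -0.02669653 -0.18737914]
 [ 0.06767311  0.97407909  0.21584779]]
```

```bash
python3 - <<'E'
from h import *
for f in ('s1','d1'):
    z=np.load('pics/'+f+'.npz');W=z['W'];im=z['im'].astype(int)
    m=(W[...,2]>0.06)&(W[...,2]<.15)&(W[...,1]<-.08)&(W[...,1]>-.3)&(W[...,0]>.42)&(W[...,0]<.65)
    q=W[m];r=cv2.minAreaRect((q[:,:2]*1000).astype(np.float32));print(f,len(q),r)
    # bin along y: x extents, z max
    for y in np.arange(-.28,-.08,.015):
        k=q[abs(q[:,1]-y)<.0075]
        if len(k)>5: print(y.round(3),len(k),k[:,0].min().round(4),k[:,0].max().round(4),k[:,2].max().round(4),k[:,2].min().round(4))
E
```

```text
s1 1215 ((532.0679931640625, -225.985107421875), (63.678863525390625, 152.83047485351562), 4.466256618499756)
-0.28 121 0.5065 0.5665 0.0972 0.0734
-0.265 122 0.5044 0.5671 0.1 0.078
-0.25 119 0.5045 0.5663 0.1074 0.0786
-0.235 121 0.5028 0.564 0.1092 0.0873
-0.22 119 0.5017 0.5614 0.1145 0.0908
-0.205 120 0.5016 0.5616 0.1191 0.0953
-0.19 136 0.4974 0.5588 0.1229 0.0601
-0.175 129 0.4956 0.5572 0.1285 0.062
-0.16 115 0.4951 0.5547 0.1312 0.1075
-0.145 16 0.5016 0.552 0.1259 0.1119
d1 2518 ((532.5390014648438, -225.10321044921875), (58.87141799926758, 153.4502716064453), 5.061561584472656)
-0.28 268 0.5078 0.5654 0.0993 0.074
-0.265 268 0.5069 0.5656 0.1022 0.0776
-0.25 261 0.5053 0.563 0.1062 0.0829
-0.235 258 0.5039 0.562 0.1111 0.0861
-0.22 243 0.5026 0.5607 0.1162 0.0917
-0.205 244 0.5009 0.5587 0.1181 0.0941
-0.19 236 0.4997 0.5576 0.1244 0.0989
-0.175 232 0.4985 0.5563 0.1277 0.1012
-0.16 226 0.4977 0.5556 0.1321 0.1077
-0.145 42 0.4977 0.5541 0.1295 0.1119
```

```bash
python3 -m crank '[[0,0,0,0,0,-6,-1],[0,0,0,0,-6,-4,-1],[0,0,0,0,-6.25,0,-1],[0,0,0,0,-6.25,0,-1],[0,0,0,0,-6.25,0,-1],[0,0,0,-6,-4,0,-1],[0,0,0,-6,0,0,-1],[0,0,0,0,0,0,-1]]'
```

```text
clock: 1.1
eef_pos: [0.2334, 0.3152, 0.2964]
eef_rot: [0.0, 0.172, 0.985, 0.0]
wrist_force: [-0.4, 0.8, 0.1]
finger_gap: 0.996
grip_force: 0.0
```

```bash
python3 -m crank '[[0,0,0,-6,-0.5,0,-1],[0,0,0,-6,-0.5,0,-1],[0,0,0,-6,-0.5,0,-1],[0,0,0,-6,-0.5,0,-1],[0,0,-0.15,0,0,0,-1],[0,0,-0.15,0,0,0,-1],[0,0,0,0,0,0,-1],[0,0,0,0,0,0,-1]]'
python3 - <<'E'
from h import *
s=robot.get_state();print(s['eef_pos'],s['eef_rot'],s['joint_velocities'].max())
cap('wrist','w1')
E
```

```text
clock: 2.1
eef_pos: [0.4494, 0.2201, 0.2962]
eef_rot: [-0.0, 0.019, 1.0, -0.0]
wrist_force: [0.2, -0.8, 0.6]
finger_gap: 1.001
grip_force: 0.0
[0.44941852 0.22005507 0.29622989] [-1.83551552e-04  1.91287091e-02  9.99817011e-01 -5.38342984e-05] 0.00960008990523886
```

View pics/w1.png

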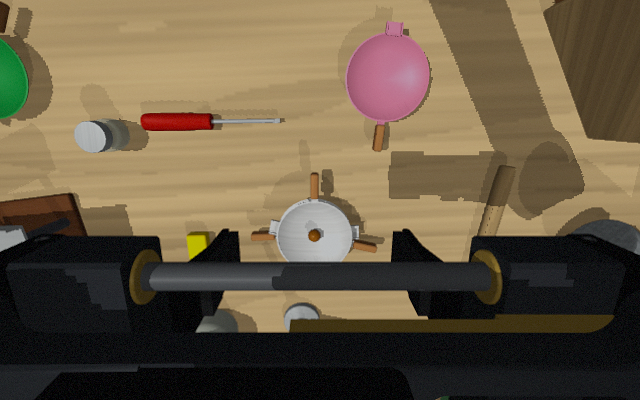

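The wrist view shows the top dish's centre and ball at (314,236). Its handle runs straight up the image around (314,187), and the other handles are at (265,237) and (365,246).

```bash
python3 - <<'E'
from h import *
z=np.load('pics/w1.npz');W=z['W'];im=z['im'].astype(int)
r,g,b=im[...,0],im[...,1],im[...,2]
wood=(r>b*1.4)
v,u=np.mgrid[:400,:640]
m=wood&(W[...,2]>.038)&(u>295)&(u<335)&(v>165)&(v<215)
q=W[m];print(m.sum(),q.mean(0),q.min(0),q.max(0),np.median(q[:,2]))
w,V=np.linalg.eigh(np.cov(q[:,:2].T));a=V[:,1];print('axis',np.degrees(np.arctan2(*(a*np.sign(a[0]))[::-1])))
m=wood&(u>303)&(u<326)&(v>226)&(v<248)
q=W[m];print('ball',m.sum(),q.mean(0),q[:,2].max())
for n,(a0,a1,b0,b1) in dict(L=(248,274,228,246),R=(354,380,236,256)).items():
    m=wood&(W[...,2]>.02)&(u>a0)&(u<a1)&(v>b0)&(v<b1);q=W[m];print(n,m.sum(),q.mean(0),q.max(0))
# rim
m=~wood&(W[...,2]>.036)&(W[...,2]<.05)&(u>265)&(u<365)&(v>190)&(v<262)
q=W[m];D=np.hypot(q[:,0]-.5595,q[:,1]-.214);q=q[(D>.045)&(D<.062)]
A=np.c_[2*q[:,:2],np.ones(len(q))]; s=np.linalg.lstsq(A,(q[:,:2]**2).sum(1),rcond=None)[0]
print('rim',len(q),s[:2],np.sqrt(s[2]+s[0]**2+s[1]**2))
E
```

```text
206 [0.4760629  0.21712714 0.04737307] [0.45851213 0.21135285 0.03910197] [0.49521598 0.22284387 0.04969436] 0.047534552371033295
axis -2.2856232238491128
ball 115 [0.55628949 0.21270315 0.0385954 ] 0.04303632619232511
L 190 [0.55718637 0.13024928 0.03015161] [0.5643135  0.14905074 0.03371008]
R 215 [0.57751446 0.29248825 0.03711405] [0.58944604 0.30984351 0.04138065]
rim 873 [0.55766509 0.21315432] 0.05383660547531163
```

```bash
python3 -m crank '[[0,0,0,-2.65,-0.2,0,-1],[0,0,0,0,0,5,-1],[0,0,0,0,0,5,-1],[0,0,0,0,0,5,-1],[0,0,0,0,0,5,-1],[0,0,0,0,0,3,-1],[0,0,0,0,0,2,-1],[0,0,0,0,0,0.8,-1],[0,0,0,0,0,0,-1]]'
python3 - <<'E'
from h import *
s=robot.get_state();print(s['eef_pos'],s['eef_rot'])
cap('wrist','w2')
z=np.load('pics/w2.npz');W=z['W'];im=z['im'].astype(int)
r,g,b=im[...,0],im[...,1],im[...,2]
m=(r>b*1.4)&(W[...,2]>.040)&(W[...,2]<.055)&(abs(W[...,1]-.215)<.04)&(W[...,0]<.5)&(W[...,0]>.45)
q=W[m];print(m.sum(),q.mean(0),q.min(0),q.max(0))
E
```

```text
clock: 3.28
eef_pos: [0.4762, 0.2167, 0.0384]
eef_rot: [-0.0, 0.019, 1.0, -0.0]
wrist_force: [-0.2, -0.4, 0.6]
finger_gap: 1.001
grip_force: 0.0
[0.47615897 0.21667092 0.03843937] [-1.14827210e-04  1.85949915e-02  9.99827089e-01 -7.68586509e-05]
1035 [0.4738214  0.21709742 0.0472091 ] [0.45845267 0.21040763 0.04008821] [0.49230978 0.22342695 0.05024564]
```

View pics/w2.png

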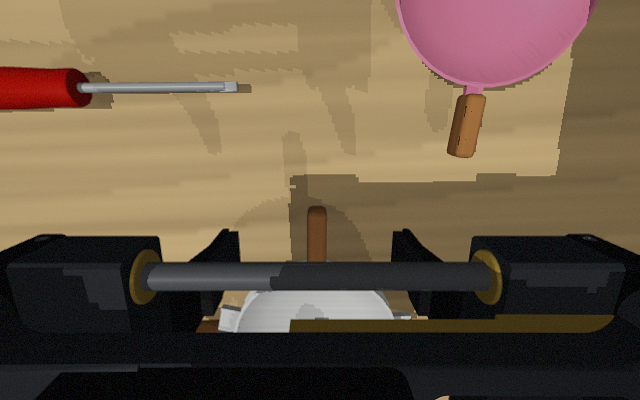

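The handle, at (316,235), sits centred between the open fingers, so I'll close gently.

```bash
python3 -m crank '[[0,0,0,0,0,0,-0.4],[0,0,0,0,0,0,0.1],[0,0,0,0,0,0,0.5],[0,0,0,0,0,0,0.65],[0,0,0,0,0,0,0.72],[0,0,0,0,0,0,0.8],[0,0,0,0,0,0,1],[0,0,0,0,0,0,1],[0,0,0,0,0,0,1]]'
```

```text
clock: 4.45
eef_pos: [0.4763, 0.2166, 0.0384]
eef_rot: [0.0, 0.018, 1.0, 0.0]
wrist_force: [-0.7, -0.3, 0.1]
finger_gap: 0.063
grip_force: 0.0
```

```bash
python3 -m crank '[[0,0,0,0,0,0,1],[0,0,0,0,0,0,1]]'
python3 - <<'E'
from h import *
cap('side','d2')
im=cv2.imread('pics/d2.png')[150:240,240:370]
cv2.imwrite('pics/d2c.png',cv2.resize(im,None,fx=6,fy=6,interpolation=cv2.INTER_CUBIC))
E
```

```text
clock: 4.7
eef_pos: [0.4763, 0.2166, 0.0384]
eef_rot: [0.0, 0.018, 1.0, 0.0]
wrist_force: [0.3, 1.0, 0.3]
finger_gap: 0.01
grip_force: 0.0
```

View pics/d2c.png

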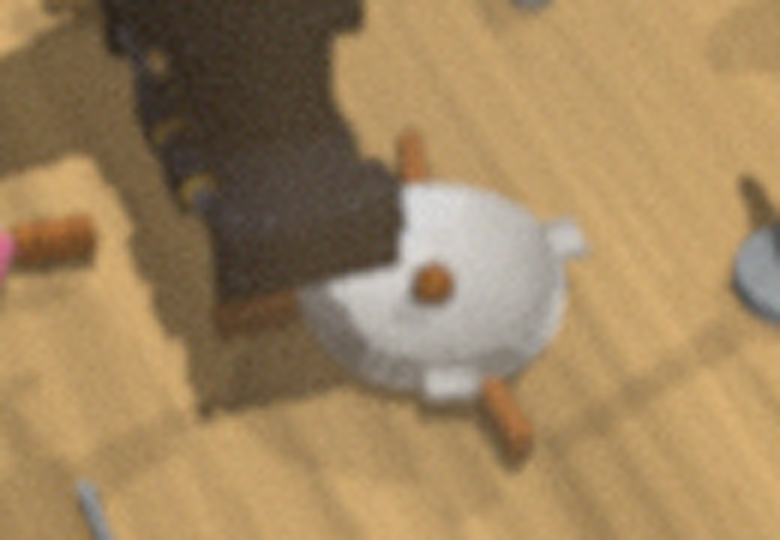

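```bash
python3 - <<'E'
from h import *
cap('wrist','w3');s=robot.get_state();print(s['finger_gap'],s['grip_force'])
E
```

```text
0.0031783873887516845 0.0
```

View pics/w3.png

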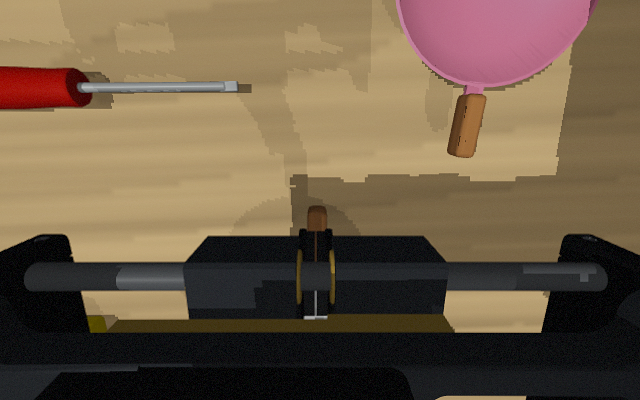

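The fingers have shut (gap about 0) above the handle tip at (316,215), so they missed it. I'll check the real fingertip height against the reported one.

```bash
python3 - <<'E'
from h import *
z=np.load('pics/w3.npz');W=z['W']
for v in (215,222,228,233,240,250,258): print(v,[W[v,u].round(3).tolist() for u in (306,316,326)])
for f in('d2',):
  z=np.load('pics/%s.npz'%f);W=z['W'];im=z['im'].astype(int)
  m=(im.max(2)<75)&(abs(W[...,0]-.476)<.06)&(abs(W[...,1]-.217)<.12)&(W[...,2]<.3)
  q=W[m];print(len(q),q.min(0),np.percentile(q[:,2],[1,10,30,50]))
  for v in range(160,212,3): print(v,[W[v,u].round(3).tolist() for u in (280,288,296)],im[v,288])
E
```

```text
215 [[0.476, 0.209, 0.0], [0.461, 0.217, 0.048], [0.461, 0.223, 0.046]]
222 [[0.482, 0.209, -0.0], [0.465, 0.217, 0.048], [0.465, 0.223, 0.047]]
228 [[0.487, 0.209, 0.0], [0.469, 0.217, 0.048], [0.464, 0.223, 0.06]]
233 [[0.464, 0.212, 0.068], [0.466, 0.217, 0.064], [0.465, 0.222, 0.067]]
240 [[0.466, 0.212, 0.072], [0.466, 0.217, 0.072], [0.465, 0.222, 0.076]]
250 [[0.465, 0.212, 0.086], [0.467, 0.217, 0.082], [0.466, 0.222, 0.085]]
258 [[0.466, 0.212, 0.093], [0.471, 0.217, 0.084], [0.466, 0.222, 0.094]]
1244 [0.43503991 0.11953209 0.13000671] [0.13382741 0.15028512 0.17187139 0.20179175]
160 [[0.46, 0.167, 0.217], [0.48, 0.17, 0.209], [0.587, 0.41, 0.007]] [75 63 45]
163 [[0.46, 0.168, 0.208], [0.479, 0.167, 0.203], [0.584, 0.403, 0.001]] [73 59 42]
166 [[0.459, 0.166, 0.201], [0.479, 0.167, 0.195], [0.579, 0.391, 0.0]] [75 65 47]
169 [[0.46, 0.169, 0.19], [0.478, 0.166, 0.187], [0.497, 0.165, 0.182]] [75 63 44]
172 [[0.46, 0.17, 0.18], [0.478, 0.166, 0.178], [0.497, 0.165, 0.173]] [76 61 48]
175 [[0.458, 0.166, 0.174], [0.478, 0.166, 0.169], [0.494, 0.157, 0.171]] [83 69 55]
178 
[... 311 characters left out ...]
3, 0.165]] [84 70 56]
190 [[0.444, 0.125, 0.167], [0.463, 0.125, 0.16], [0.481, 0.122, 0.157]] [80 64 47]
193 [[0.442, 0.121, 0.161], [0.465, 0.131, 0.145], [0.484, 0.131, 0.139]] [76 59 37]
196 [[0.444, 0.129, 0.144], [0.464, 0.13, 0.137], [0.484, 0.13, 0.131]] [77 65 49]
199 [[0.445, 0.132, 0.133], [0.491, 0.21, 0.051], [0.518, 0.224, 0.031]] [106  79  51]
202 [[0.47, 0.215, 0.043], [0.491, 0.212, 0.038], [0.511, 0.207, 0.036]] [95 72 47]
205 [[0.47, 0.214, 0.033], [0.5, 0.24, 0.0], [0.51, 0.202, 0.03]] [107  85  60]
208 [[0.477, 0.239, -0.003], [0.495, 0.226, 0.003], [0.508, 0.199, 0.022]] [111  91  68]
211 [[0.473, 0.227, -0.001], [0.492, 0.218, 0.0], [0.512, 0.209, 0.002]] [111  92  62]
```

By depth, the fingertips are really at z≈0.060, about 38 mm higher than the reported pose implies. The xy position is right. I'll open and go down by the measured difference, watching the force.

```bash
python3 -m crank '[[0,0,0,0,0,0,-1],[0,0,0,0,0,0,-1],[0,0,0,0,0,0,-1],[0,0,0,0,0,0,-0.6],[0,0,0,0,0,1,-0.4],[0,0,0,0,0,1,-0.4],[0,0,0,0,0,0.6,-0.4],[0,0,0,0,0,0,-0.4]]'
python3 - <<'E'
from h import *
cap('wrist','w4');W=np.load('pics/w4.npz')['W'];W2=np.load('pics/w3.npz')['W']
m=(W[...,2]>.003)&(abs(W[...,1]-.217)<.06)&(abs(W[...,1]-.217)>.015)&(abs(W[...,0]-.472)<.015)
q=W[m];print(len(q),np.percentile(q[:,2],[0,1,5,20]),q[q[:,2].argsort()[:6]])
E
```

```text
clock: 5.8
eef_pos: [0.4757, 0.2162, 0.0116]
eef_rot: [-0.001, 0.018, 1.0, -0.001]
wrist_force: [0.0, -0.9, -0.2]
finger_gap: 0.687
grip_force: 0.0
6838 [0.0309952  0.03391144 0.04006071 0.06174529] [[0.46582209 0.25231892 0.0309952 ]
 [0.47851818 0.24618322 0.03104046]
 [0.46295191 0.1781731  0.03121797]
 [0.46571453 0.25392212 0.0314308 ]
 [0.47659708 0.18561715 0.03165636]
 [0.46722865 0.24937125 0.03175957]]
```

```bash
python3 -m crank '[[0,0,0,0,0,1.1,-0.4],[0,0,0,0,0,0,0.1],[0,0,0,0,0,0,0.5],[0,0,0,0,0,0,0.6],[0,0,0,0,0,0,0.66],[0,0,0,0,0,0,0.72],[0,0,0,0,0,0,0.8],[0,0,0,0,0,0,1],[0,0,0,0,0,0,1],[0,0,0,0,0,0,1]]'
```

```text
clock: 7.1
eef_pos: [0.4763, 0.2166, 0.0015]
eef_rot: [0.0, 0.018, 1.0, 0.0]
wrist_force: [0.1, 0.1, 1.0]
finger_gap: 0.138
grip_force: 30.0
```

Gripped: the gap matches the 12 mm handle and the grip force is 30 N. Lifting gently.

```bash
python3 -m crank '[[0,0,0,0,0,-0.2,1],[0,0,0,0,0,-0.4,1],[0,0,0,0,0,-0.8,1],[0,0,0,0,0,-1.2,1],[0,0,0,0,0,-1.5,1],[0,0,0,0,0,-1.5,1],[0,0,0,0,0,-1.2,1],[0,0,0,0,0,-0.8,1],[0,0,0,0,0,-0.4,1],[0,0,0,0,0,0,1]]'
cat >> h.py <<'E'
def dish(name,f):
    """rim-plane/ball summary of the held dish near the tool"""
    s=robot.get_state();cap(name,f);z=np.load('pics/'+f+'.npz');W=z['W'];im=z['im'].astype(int)
    R=cv2.Rodrigues(np.zeros(3))[0];w,x,y,zz=s['eef_rot']
    tx=np.array([1-2*(y*y+zz*zz),2*(x*y+w*zz)]);ux=-tx/np.linalg.norm(tx)   # dish +x = -tool x
    uy=np.array([-ux[1],ux[0]]);e=s['eef_pos']
    L=np.stack([(W[...,:2]-e[:2])@ux,(W[...,:2]-e[:2])@uy,W[...,2]-e[2]],-1)  # tool-aligned
    m=(L[...,0]>.02)&(L[...,0]<.16)&(abs(L[...,1])<.06)&(L[...,2]>0.015)&(L[...,2]<.046)
    sat=im[...,0]>im[...,2]*1.5
    wood=m&sat
    q=L[m&~sat];c=np.array([.081,0]);d=np.hypot(q[:,0]-c[0],q[:,1]-c[1])
    rim=q[(d>.048)&(d<.06)&(q[:,2]>.02)]
    lip=q[(d>.06)&(q[:,0]>.1)]
    print('eef',e.round(4),s['eef_rot'].round(4),'n',len(q),'ball',wood.sum(),(L[wood]).mean(0).round(4),'yaw',np.degrees(np.arctan2(ux[1],ux[0])).round(2))
    A=np.c_[2*rim[:,:2],np.ones(len(rim))];t=np.linalg.lstsq(A,(rim[:,:2]**2).sum(1),rcond=None)[0]
    print('rim centre',len(rim),t[:2].round(4),'lip',len(lip),lip.mean(0).round(4),lip.max(0).round(4))
    for a in range(-180,180,30):
        k=(abs((np.degrees(np.arctan2(rim[:,1],rim[:,0]-.081))-a+180)%360-180)<15)
        if k.sum()>5: print(a,k.sum(),np.percentile(rim[k,2],90).round(4),end='; ')
    print()
E
python3 -c "
from h import *
dish('side','d3');dish('scene','s3')
im=cv2.imread('pics/d3.png')[100:240,200:400]
cv2.imwrite('pics/d3c.png',cv2.resize(im,None,fx=4,fy=4,interpolation=cv2.INTER_CUBIC))"
```

```text
clock: 8.35
eef_pos: [0.4762, 0.2166, 0.0815]
eef_rot: [0.0, 0.018, 1.0, 0.0]
wrist_force: [0.1, 0.4, -1.7]
finger_gap: 0.135
grip_force: 30.0
eef [0.4762 0.2166 0.0815] [0.     0.0184 0.9998 0.    ] n 748 ball 28 [ 0.0801 -0.0053  0.0364] yaw -2.1
rim centre 267 [ 0.0808 -0.0006] lip 33 [0.1444 0.0027 0.0402] [0.1523 0.0553 0.0459]
-150 8 0.041; -120 13 0.0414; -90 14 0.0411; -60 15 0.0408; -30 25 0.0416; 0 43 0.0414; 30 48 0.0412; 60 54 0.0403; 90 46 0.0404; 
eef [0.476  0.2165 0.0812] [-2.000e-04  1.840e-02  9.998e-01 -1.000e-04] n 952 ball 25 [ 0.0834 -0.0015  0.0369] yaw -2.1
rim centre 319 [0.0814 0.0001] lip 30 [0.1461 0.0009 0.04  ] [0.1512 0.0118 0.0436]
-180 40 0.0408; -150 38 0.0418; -120 24 0.0409; -90 18 0.0413; -60 12 0.041; -30 12 0.0409; 0 17 0.0418; 30 15 0.0411; 60 26 0.0411; 90 36 0.0413; 120 36 0.0414; 150 45 0.0408;
```

View pics/d3c.png

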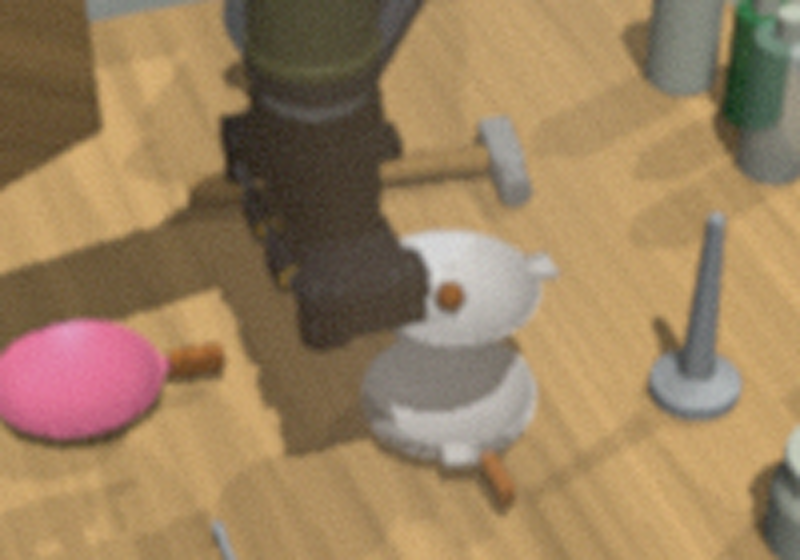

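The dish is level, and the ball, at (450,296) in the crop, is in the middle. Next I raise it 5 cm and translate along tool −y with a smooth ramp.

```bash
python3 -m crank '[[0,0,0,-0.04,-0.2,-0.2,1],[0,0,0,-0.08,-0.4,-0.4,1],[0,0,0,-0.12,-0.6,-0.6,1],[0,0,0,-0.16,-0.8,-0.7,1],[0,0,0,-0.2,-1.0,-0.7,1],[0,0,0,-0.24,-1.2,-0.7,1],[0,0,0,-0.24,-1.2,-0.6,1],[0,0,0,-0.24,-1.2,-0.5,1],[0,0,0,-0.24,-1.2,-0.4,1],[0,0,0,-0.24,-1.2,-0.2,1]]'
python3 -m crank '[[0,0,0,-0.24,-1.2,0,1],[0,0,0,-0.24,-1.2,0,1],[0,0,0,-0.24,-1.2,0,1],[0,0,0,-0.24,-1.2,0,1],[0,0,0,-0.24,-1.2,0,1],[0,0,0,-0.24,-1.2,0,1],[0,0,0,-0.24,-1.2,0,1],[0,0,0,-0.24,-1.2,0,1],[0,0,0,-0.2,-1.0,0,1],[0,0,0,-0.2,-1.0,0,1]]'
python3 -m crank '[[0,0,0,-0.16,-0.8,0,1],[0,0,0,-0.12,-0.6,0,1],[0,0,0,-0.08,-0.4,0,1],[0,0,0,-0.04,-0.2,0,1],[0,0,0,0,0,0,1],[0,0,0,0,0,0,1],[0,0,0,0,0,0,1],[0,0,0,0,0,0,1]]'
python3 -c "
from h import *
dish('side','d4');dish('scene','s4')"
```

```text
clock: 9.7
eef_pos: [0.4911, 0.1251, 0.1317]
eef_rot: [0.0, 0.018, 1.0, 0.0]
wrist_force: [-0.3, 0.4, -2.4]
finger_gap: 0.128
grip_force: 30.0
clock: 10.95
eef_pos: [0.51, 0.0086, 0.1314]
eef_rot: [0.0, 0.018, 1.0, 0.0]
wrist_force: [0.1, 0.8, -0.8]
finger_gap: 0.13
grip_force: 30.0
clock: 11.95
eef_pos: [0.5131, -0.0108, 0.1314]
eef_rot: [0.0, 0.018, 1.0, 0.0]
wrist_force: [0.3, -0.1, -1.6]
finger_gap: 0.132
grip_force: 30.0
eef [ 0.5131 -0.0108  0.1314] [0.000e+00 1.830e-02 9.998e-01 1.000e-04] n 955 ball 4 [ 0.0856 -0.0074  0.0358] yaw -2.09
rim centre 373 [ 0.0815 -0.0004] lip 48 [0.1457 0.0024 0.0403] [0.1529 0.05   0.0445]
-120 17 0.0413; -90 24 0.0407; -60 31 0.0404; -30 45 0.0408; 0 70 0.0418; 30 71 0.0407; 60 75 0.0398; 90 40 0.041; 
eef [ 0.5131 -0.0108  0.1315] [1.000e-04 1.830e-02 9.998e-01 1.000e-04] n 1194 ball 44 [0.0711 0.0022 0.0377] yaw -2.09
rim centre 395 [0.0818 0.0003] lip 35 [0.1467 0.0003 0.0398] [0.1523 0.0115 0.0443]
-180 52 0.0409; -150 45 0.04; -120 38 0.0402; -90 27 0.0401; -60 18 0.0411; -30 19 0.0415; 0 21 0.0416; 30 20 0.0415; 60 26 0.0401; 90 38 0.0419; 120 48 0.0411; 150 43 0.0393;
```

```bash
python3 -m crank '[[0,0,0.01,0,0,0,1],[0,0,0.02,0,0,0,1],[0,0,0.03,0,0,0,1],[0,0,0.04,0,0,0,1],[0,0,0.05,0,0,0,1],[0,0,0.06,0,0,0,1],[0,0,0.06,0,0,0,1],[0,0,0.06,0,0,0,1],[0,0,0.06,0,0,0,1],[0,0,0.06,0,0,0,1]]'
python3 -m crank '[[0,0,0.06,0,0,0,1],[0,0,0.06,0,0,0,1],[0,0,0.06,0,0,0,1],[0,0,0.06,0,0,0,1],[0,0,0.06,0,0,0,1],[0,0,0.06,0,0,0,1],[0,0,0.06,0,0,0,1],[0,0,0.06,0,0,0,1],[0,0,0.06,0,0,0,1],[0,0,0.06,0,0,0,1]]'
python3 -m crank '[[0,0,0.06,0,0,0,1],[0,0,0.06,0,0,0,1],[0,0,0.06,0,0,0,1],[0,0,0.06,0,0,0,1],[0,0,0.05,0,0,0,1],[0,0,0.04,0,0,0,1],[0,0,0.03,0,0,0,1],[0,0,0.02,0,0,0,1],[0,0,0.01,0,0,0,1],[0,0,0,0,0,0,1]]'
python3 -m crank '[[0,0,0,0,0,0,1],[0,0,0,0,0,0,1],[0,0,0,0,0,0,1]]'
python3 - <<'E'
from h import *
for n,f in(('side','d5'),('scene','s5')):
    dish(n,f)
    W=np.load('pics/%s.npz'%f)['W']
    ax=np.array([.0872,-.9962]);ay=np.array([.9962,.0872]);o=np.array([.5323,-.2255])
    a=(W[...,:2]-o)@ax;b=(W[...,:2]-o)@ay
    m=(abs(a)<.1)&(abs(b)<.045)&(abs(W[...,2]-(.105-.2867*a))<.03)&(W[...,2]>.06)&(W[...,2]<.14)
    q=np.c_[a[m],b[m],W[m][:,2]]
    for lo in np.arange(-.09,.09,.03):
        k=q[(q[:,0]>=lo)&(q[:,0]<lo+.03)]
        if len(k)>20: print(lo.round(2),len(k),k[:,0].min().round(4),np.percentile(k[:,1],[1,99]).round(4),(np.percentile(k[:,2]+.2867*k[:,0],[98])).round(4))
im=cv2.imread('pics/d5.png')[180:400,240:480]
cv2.imwrite('pics/d5c.png',cv2.resize(im,None,fx=2.7,fy=2.7,interpolation=cv2.INTER_CUBIC))
E
```

```text
clock: 13.3
eef_pos: [0.5131, -0.0109, 0.1315]
eef_rot: [0.0, 0.243, 0.97, 0.0]
wrist_force: [-0.7, -0.4, -1.4]
finger_gap: 0.139
grip_force: 30.0
clock: 14.55
eef_pos: [0.5132, -0.0109, 0.1315]
eef_rot: [0.0, 0.518, 0.855, 0.0]
wrist_force: [-0.7, 0.1, -0.9]
finger_gap: 0.137
grip_force: 30.0
clock: 15.8
eef_pos: [0.5131, -0.0109, 0.1314]
eef_rot: [0.0, 0.673, 0.74, 0.0]
wrist_force: [0.3, 0.4, -0.8]
finger_gap: 0.129
grip_force: 30.0
clock: 16.18
eef_pos: [0.5131, -0.011, 0.1314]
eef_rot: [0.0, 0.673, 0.74, 0.0]
wrist_force: [-1.0, -0.5, -1.6]
finger_gap: 0.131
grip_force: 30.0
eef [ 0.5131 -0.011   0.1314] [0.000e+00 6.731e-01 7.395e-01 1.000e-04] n 1995 ball 53 [ 0.0834 -0.0038  0.0371] yaw -84.61
rim centre 604 [ 0.0825 -0.0009] lip 71 [ 0.1472 -0.0014  0.0402] [0.153  0.0111 0.0441]
-180 62 0.041; -150 56 0.0409; -120 50 0.0405; -90 41 0.0407; -60 37 0.0402; -30 30 0.0405; 0 43 0.0408; 30 46 0.0403; 60 57 0.0402; 90 59 0.0403; 120 60 0.0403; 150 63 0.0413; 
-0.09 237 -0.077 [-0.0286  0.0267] [0.1107]
-0.06 464 -0.06 [-0.0287  0.0277] [0.1109]
-0.03 490 -0.0299 [-0.0287  0.0275] [0.1104]
0.0 513 0.0 [-0.0285  0.0276] [0.1114]
0.03 536 0.0301 [-0.0285  0.0281] [0.1109]
0.06 456 0.0601 [-0.028  0.028] [0.1119]
eef [ 0.5131 -0.0109  0.1314] [0.000e+00 6.731e-01 7.396e-01 1.000e-04] n 1067 ball 31 [0.0841 0.0033 0.0353] yaw -84.61
rim centre 355 [0.0821 0.0001] lip 43 [ 0.1439 -0.0085  0.0395] [0.1534 0.0094 0.043 ]
-180 33 0.0419; -150 30 0.0382; -120 44 0.0392; -90 48 0.0389; -60 53 0.0384; -30 45 0.0408; 0 30 0.0408; 30 17 0.0403; 60 11 0.0423; 90 13 0.0413; 120 14 0.0424; 150 17 0.0416; 
-0.09 121 -0.0761 [-0.0308  0.0276] [0.11]
-0.06 235 -0.0599 [-0.0303  0.0277] [0.1112]
-0.03 239 -0.03 [-0.0296  0.0291] [0.1104]
0.0 236 0.0 [-0.03    0.0295] [0.1102]
0.03 243 0.0301 [-0.0295  0.0286] [0.1109]
0.06 211 0.06 [-0.03    0.0289] [0.111]
```

View pics/d5c.png

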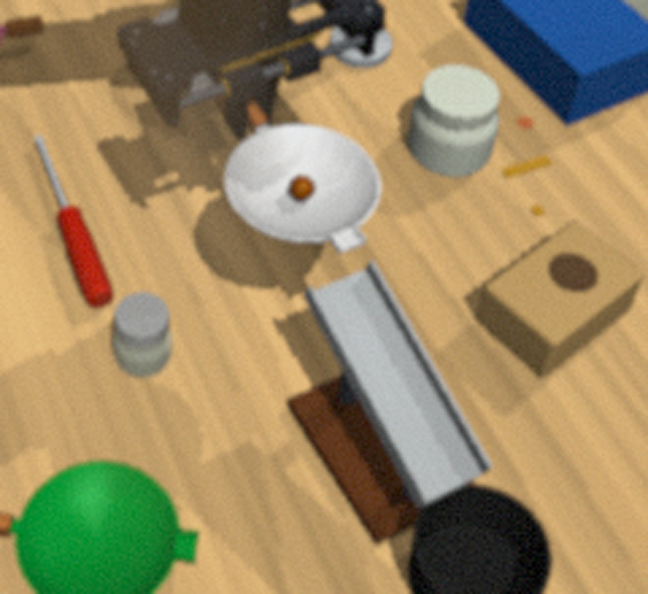

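The dish is over the chute's upper end: its lip is at (347,237) in the crop, it is level, and the ball is centred. The lip is within about 2 mm of the mouth point and the yaw within 1°, so I'll lower it by 19 mm.

```bash
python3 -m crank '[[0,0,0,0,0,0.15,1],[0,0,0,0,0,0.3,1],[0,0,0,0,0,0.4,1],[0,0,0,0,0,0.4,1],[0,0,0,0,0,0.35,1],[0,0,0,0,0,0.2,1],[0,0,0,0,0,0.1,1],[0,0,0,0,0,0,1],[0,0,0,0,0,0,1],[0,0,0,0,0,0,1]]'
python3 -m crank '[[0,0,0,0,0,0,1],[0,0,0,0,0,0,1],[0,0,0,0,0,0,1],[0,0,0,0,0,0,1],[0,0,0,0,0,0,1],[0,0,0,0,0,0,1],[0,0,0,0,0,0,1],[0,0,0,0,0,0,1]]'
python3 - <<'E'
from h import *
dish('side','d6')
print(np.abs(robot.get_state()['joint_velocities']).max())
im=cv2.imread('pics/d6.png')[180:400,240:480]
cv2.imwrite('pics/d6c.png',cv2.resize(im,None,fx=2.7,fy=2.7,interpolation=cv2.INTER_CUBIC))
E
```

```text
clock: 17.52
eef_pos: [0.5132, -0.0109, 0.1126]
eef_rot: [0.0, 0.673, 0.74, 0.0]
wrist_force: [-0.0, 0.5, -1.0]
finger_gap: 0.136
grip_force: 30.0
clock: 18.52
eef_pos: [0.5131, -0.0109, 0.1124]
eef_rot: [0.0, 0.673, 0.74, 0.0]
wrist_force: [-0.2, -0.1, -1.5]
finger_gap: 0.132
grip_force: 30.0
eef [ 0.5131 -0.0109  0.1124] [0.000e+00 6.731e-01 7.396e-01 1.000e-04] n 1992 ball 55 [ 0.0831 -0.0038  0.037 ] yaw -84.61
rim centre 610 [ 0.0826 -0.0009] lip 91 [ 0.1477 -0.0009  0.0343] [0.1595 0.0271 0.044 ]
-180 62 0.0413; -150 56 0.041; -120 49 0.0408; -90 40 0.0403; -60 35 0.041; -30 36 0.0408; 0 40 0.0413; 30 49 0.0408; 60 57 0.0409; 90 61 0.0413; 120 64 0.0404; 150 61 0.0417; 
0.0020868190718968302
```

View pics/d6c.png

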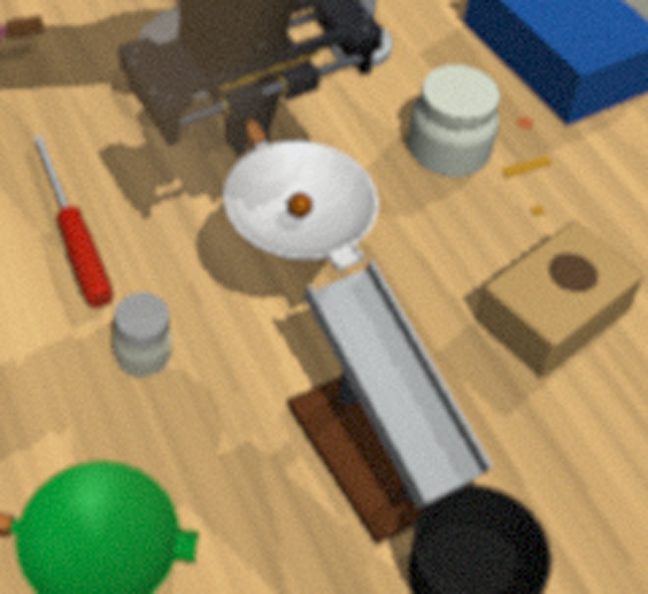

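The lip, at (345,257) in the crop, lines up with the channel's upper end. The dish is level and still, and the ball is in the middle. Handing in.

```bash
python3 -c "
from plant import robot
print(robot.finish_job())"
```

```text
the job is handed in; nothing more can be done
None
```

I handed the job in at about 18.5 s with the top dish still gripped, level and still, its lip about 25 mm above the chute mouth and pointing down the run, and the ball in the middle; the hand-in gave no verdict.

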